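# Clamp the gas torch in its jig and hold the cam

## Task

Clamp the gas torch in its jig so that its nozzle can be changed. First swing the keeper bar across the torch until it clicks fully shut; then turn the sprung cam lever to its highest lift, where it is parallel to the torch body and stands over the brass index pin, so that the pad squeezes the torch, and finish while still holding the lever there. Leave the keeper shut and do not disturb the pliers or the round reddish cup nearby.

Things in the scene. Friction and masses are not known exactly. Their poses are not given: they have to be found in the camera images.
- jig: holding jig fixed on the bench: plywood base 190 x 210 x 15 mm (centre at jig x -20, y -5 mm). Origin on the bench top; x points away from the robot at yaw 0, z up. An aluminium fence along y (top z 35 mm) stands on the robot's side of the torch; jaw, cam and lever on the far side. Brass index pin (5 mm thick, top z 29 mm) at x 20, y 92 mm, under the lever at highest lift
- gas_torch: loose brass gas torch, 69 x 184 x 23 mm, about 0.24 kg, lying on the jig base (z 15 to 38 mm) along the jig's y, its straight round body (23 mm thick) against or within 2 mm of the fence. Origin under the middle of its bounding box
- keeper (a joint): flat steel keeper bar 104 x 14 x 8 mm, swings level over the torch. 0 = fully shut (along jig +x, across the torch), grows as it opens (clockwise from above) to 1.5; starts 0.6 to 1.1, stays where left. Grip post at hinge + 95 mm x (cos q, -sin q) in jig x, y. In the last 0.13 rad a sprung ball resists (under 6 N at the post), then snaps it shut on a hard stop at 0
- keeper_hinge (a point): hinge axis of the keeper bar, underside of the bar; jig x -90, y 0, z 42 mm
- keeper_grip (a point): top centre of the keeper's upright round black grip post (14 mm thick, 43 mm tall, top at z 95 mm; below it the steel bar's top is at z 50 mm)
- cam_lever (a joint): cam lever, turns level. 0 = highest lift: lever along jig +y, parallel to the torch body, over the index pin. Starts -1.45 to -1.2 (pointing to jig +x); turn it counter-clockwise seen from above. Past 0 (up to +0.6) the lift falls again. Grip post at pivot + 95 mm x (-sin q, cos q) in jig x, y. A return spring (1 to 4 N at the post) swings it back when let go
- lever_pivot (a point): pivot axis of the cam lever, underside of the lever; jig x 20, y 45, z 38 mm
- lever_grip (a point): top centre of the lever's upright round black grip post (14 mm thick, 43 mm tall, top at z 91 mm; below it the steel lever's top is at z 46 mm)
- lever_handle: the lever itself: flat steel arm 105 x 14 x 8 mm with the grip post at its end; origin at the pivot axis, underside of the arm, its y axis along the arm
- clamp_pad: rubber-faced sprung pad 5 x 40 x 18 mm on the sliding jaw; the cam drives it toward the fence (jig -x) and at highest lift it presses the torch against the fence with about 6 N. Origin at the middle of its face
- pliers: loose yellow and black long-nose pliers, 57 x 162 x 15 mm, a bystander
- frit_cup: loose round reddish cup, 58 mm wide, 25 mm tall, a bystander

How it is judged:
By the outcome, as a careful person would: the job done as asked, in the order asked, and still so for the second after the job is handed in, while the arm keeps its last pose, push and grip.
It also fails if it takes over 54 s, if anything falls off the work surface, if the arm or the gripper's body presses on something with over 40 N, if the wrist force passes 120 N, or if a joint passes its speed limit or range.

## Robot

A 6-joint arm with a two-finger parallel gripper is mounted at the origin on a cart in front of the work surface, level with it; the furniture and walls round the work are solid. World frame = base frame: x ahead of the robot, y to its left, z up, the work surface at z = 0. Lengths are in m, angles in rad, forces in N, time in s.
With the tool pointing down it reaches from about 0.325 to 0.775 m from the base axis. Payload 5.5 kg.
Tool frame: the origin (TCP) lies between the finger pads; the fingertips stand 11 mm ahead of it and the grasp point (between the pads) lies 8 mm behind it (bot.tip_reach is the distance from the TCP to the fingertips, in m); z points along the fingers, y is the line along which they close (so a half turn about z gives the same grasp; the last joint's range is limited). The gripper opens to 88 mm and grips with 3 to 60 N. Pads are 20 mm wide; open, the fingers measure 115 mm over their backs; the gripper's body (75 mm by 178 mm) begins 61 mm behind the grasp point.
Start: joints at [1.133, 0.091, 1.231, -0, 1.82, -0.057], TCP at [0.223, 0.557, 0.234] pointing down, gripper open.
Joint ranges: [-2.87, 2.87], [-0.86, 2.18], [0.17, 2.46], [-1.51, 4.65], [0.06, 2.69], [-2.65, 2.65]. Speed limits (rad/s): [2.57, 2.57, 3.01, 3.14, 3.14, 3.14].

## Interface

Orientations are given as [roll, pitch, yaw] about the fixed x, y, z axes, in that order (R = Rz(yaw) Ry(pitch) Rx(roll)).
In Python, from cell import bot, vision gives the robot as it stands.
- The arm moves only by the tool arm_command, never from a script. Its argument "commands" is a list that holds one entry, the list of rows, each a list of 7 numbers: the shift along the world's x, y, z in units of 25 mm (1.0 is 25 mm), then the turn, a rotation vector about the world's x, y, z in units of 5 degrees (1.0 is 5 degrees), then the gripper command: -1 is shut, 1 is fully open, values between are in proportion. A call has 1 to 12 rows; each row shifts and turns the commanded pose from where the row before left it; what a row does not reach is not made up. A row lasts 1/12 s, in which the tool goes at most 41.7 mm and 7.16 degrees, less where a joint would pass 70% of its speed; a pose out of reach is approached as far as the arm can. A call is refused whole if a number of a shift passes 1 or a number of a turn 1, either way. A call with a gripper value outside its range is refused whole. The fingers move at their own pace and stop on an object; "force" is the grip in N (left out, the last holds). Time passes only in rows, so rows that do not move let the fingers close. It gives the time, the measured TCP pose, the force, the opening and the grip force at its end, in the units of the state.
- bot.state(): the state, without advancing time (a new reading comes with each control period).
- vision.grab_frame(name): name is "scene" or "top" or "wrist"; returns the picture (384x512x3 uint8, red, green, blue); there is no depth.
- vision.camera_info(name): a dict with "fx", "fy", "cx", "cy" (pixels), "camera_from_world" (4x4, takes a point from world to camera coordinates). Camera axes: x right, y down, z forward; pixel columns grow to the right and rows downward; lengths in m; the calibration is good to about 2 mm. A picture is of the moment at which its call begins: read the wrist's pose just before it. camera_info takes no time and is no camera call; for the wrist camera it gives the pose at the moment of the call.
- bot.finish_job(): hands the job in; it is judged then, once.
Trained networks look in the newest picture that a camera, given by its name, has taken for a name from the list of things; names that differ only in an ending like _2 or _b are one class to them, and where a whole thing is asked for, a point or a joint stands for the part that bears it (a point fixed in the world has none). Each returns a list of dicts, best first, with "score" (0 to 1); they miss things now and then, are a little off and sometimes report something else, mostly with a low value. They report only what shows in the picture. A call takes as long as a camera call.
- vision.regions_of(camera, name): "mask" (384x512 bool, what is visible of it) and "point" ([row, column] in pixels, amid what is visible of it).
- vision.landmark_of(camera, name): "point" ([row, column] in pixels: a listed point, or the origin of a listed thing).
The state is a dict: "clock": time; "joint_positions": joint angles; "dq": joint speeds; "effort": joint torques, N m; "eef_pos": TCP position; "ee_rot": TCP orientation; "force": force on the tool from outside, world axes, zero at the start; "torque": the same for the moment, N m; "gripper_width": finger opening in m; "gripper_force": force on a finger pad.
Only numpy, scipy, OpenCV 4.12 (cv2) and the standard library are available. Lean on these libraries where they do the work, as an engineer would, in place of code of your own. Each camera call takes 0.05 s, during which the arm holds its last target. There are 200 camera calls.

## Working session

There is one attempt and no reset: what is moved stays moved. The work goes in short steps, Python scripts to look and compute and a tool call to move; the robot and the scene stay as the last step left them, time stands still between calls to the robot, and variables do not carry over. Pictures are saved under pics/ and viewed, at most 10 in all, crops included, and the job is handed in when it is done.

Besides the shell and the picture viewer there is one more tool, called after "Call:" in YAML: its name, and indented under it one key for each argument. arm_command: Moves the arm, as the interface text tells. Its arguments: {"type":"object","properties":{"commands":{"type":"array","items":{"type":"array","items":{"type":"array","items":{"type":"number"}}}},"force":{"type":"number"}},"required":["commands"]}

```bash
mkdir -p pics; cat > h.py <<'E'
import numpy as np, cv2
from cell import bot, vision
def tri(obs):
    A=[];
    for info,(r,c) in obs:
        K=np.array([[info['fx'],0,info['cx']],[0,info['fy'],info['cy']],[0,0,1]])
        P=K@np.array(info['camera_from_world'])[:3]
        A+= [ (c*P[2]-P[0])/info['fx'], (r*P[2]-P[1])/info['fy'] ]
    A=np.array(A); x=np.linalg.lstsq(A[:,:3],-A[:,3],rcond=None)[0]
    return x, np.abs(A@np.append(x,1)).max()
def planez(info,p,z):
    M=np.array(info['camera_from_world']); R,t=M[:3,:3],M[:3,3]
    d=R.T@np.array([(p[1]-info['cx'])/info['fx'],(p[0]-info['cy'])/info['fy'],1]); o=-R.T@t
    return o+d*(z-o[2])/d[2]
def proj(info,X):
    c=np.array(info['camera_from_world'])@np.append(X,1)
    return info['cy']+info['fy']*c[1]/c[2], info['cx']+info['fx']*c[0]/c[2]
E
python3 - <<'E'
from h import *
ims=[];L={}
for n in ['scene','top','wrist']:
    im=vision.grab_frame(n); ims.append(im); cv2.imwrite(f'pics/{n}0.png',im[:,:,::-1]); L[n]={}
    for k in ['jig','keeper_hinge','keeper_grip','lever_pivot','lever_grip','gas_torch','pliers','frit_cup']:
        r=vision.landmark_of(n,k)
        if r: L[n][k]=r[0]['point']; print(n,k,np.round(r[0]['point'],1),round(r[0]['score'],2))
for k in L['top']:
    o=[(vision.camera_info(n),L[n][k]) for n in L if k in L[n]]
    if len(o)>1: print(k,len(o),tri(o), tri(o[:2]))
cv2.imwrite('pics/all0.png',cv2.resize(np.vstack([np.hstack(ims[:2]),np.hstack([ims[2],ims[2]*0])]),(800,600))[:,:,::-1])
print(bot.state()['clock'],bot.state()['eef_pos'],bot.state()['ee_rot'])
E
```

```text
scene jig [252.1 328. ] 0.65
scene keeper_hinge [262.3 299. ] 0.93
scene keeper_grip [241.1 349.5] 0.89
scene lever_pivot [223.3 316.1] 0.57
scene lever_grip [177.8 335.5] 0.74
scene gas_torch [261.6 327.7] 0.76
scene pliers [221.3 317.7] 0.28
scene frit_cup [240.  347.6] 0.65
top jig [200.  175.8] 0.6
top keeper_hinge [220.7 352.3] 0.69
top keeper_grip [170.7 370.3] 0.87
top lever_pivot [177.2 314.6] 0.85
top lever_grip [130.5 291.2] 0.66
top gas_torch [196.1 348.6] 0.95
top pliers [267.5 202.6] 0.83
top frit_cup [198.5 174. ] 0.65
wrist frit_cup [356.  193.2] 0.55
jig 2 (array([ 0.67538858,  0.32767618, -0.48067292]), np.float64(0.13619405723750816)) (array([ 0.67538858,  0.32767618, -0.48067292]), np.float64(0.13619405723750816))
keeper_hinge 2 (array([ 0.41831008, -0.0190043 ,  0.05585873]), np.float64(0.0009272191087405512)) (array([ 0.41831008, -0.0190043 ,  0.05585873]), np.float64(0.0009272191087405512))
keeper_grip 2 (array([ 0.50968977, -0.04964597,  0.09680046]), np.float64(0.0010033461069448024)) (array([ 0.50968977, -0.04964597,  0.09680046]), np.float64(0.00100334610694
[... 268 characters left out ...]
584823636)) (array([0.59536788, 0.10130482, 0.09492041]), np.float64(0.0007430508584823636))
gas_torch 2 (array([ 0.48300156, -0.02573782,  0.01430012]), np.float64(0.004439190597898823)) (array([ 0.48300156, -0.02573782,  0.01430012]), np.float64(0.004439190597898823))
pliers 2 (array([0.4279312 , 0.17056378, 0.03081116]), np.float64(0.1452137490361587)) (array([0.4279312 , 0.17056378, 0.03081116]), np.float64(0.1452137490361587))
frit_cup 3 (array([ 0.61910299,  0.23999082, -0.19677985]), np.float64(0.14816570949806612)) (array([ 0.64117511,  0.26348694, -0.27339515]), np.float64(0.15910265396237316))
1.35 [0.22298929 0.55704089 0.23364946] [ 3.14157084e+00 -3.50483568e-05  2.76080503e+00]
```

View pics/all0.png

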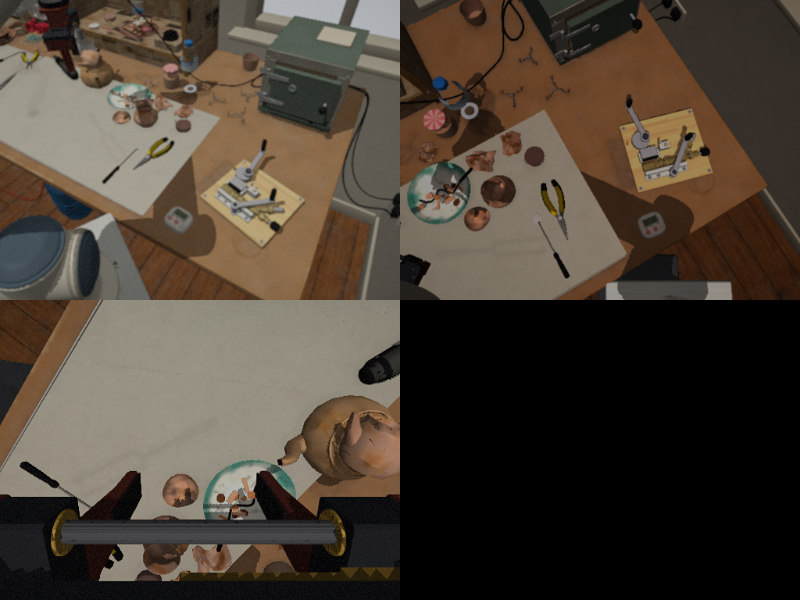

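The top view shows the jig at about (665,150) in the sheet, with the keeper post at (703,150) and the lever post at (628,100). The pliers and cup lie clear, to its left. I'll move above the jig and refine from there.

Call:
arm_command:
  commands:
    - [[0.35,-1,0.15,0,0,0,0.2],[0.35,-1,0.15,0,0,0,0.2],[0.35,-1,0.15,0,0,0,0.2],[0.35,-1,0.15,0,0,0,0.2],[0.35,-1,0.15,0,0,0,0.2],[0.35,-1,0.15,0,0,0,0.2],[0.35,-1,0.15,0,0,0,0.2],[0.35,-1,0.15,0,0,0,0.2],[0.35,-1,0.15,0,0,0,0.2],[0.35,-1,0.15,0,0,0,0.2],[0.35,-1,0.15,0,0,0,0.2],[0.35,-1,0.15,0,0,0,0.2]]
  force: 20

```text
clock: 2.35
eef_pos: [0.3281, 0.2558, 0.279]
ee_rot: [3.141, 0.0, 2.761]
force: [0.3, 0.7, -0.0]
gripper_width: 0.0525
gripper_force: 0.0
```

Call:
arm_command:
  commands:
    - [[0.35,-1,0,0,0,0,0.2],[0.35,-1,0,0,0,0,0.2],[0.35,-1,0,0,0,0,0.2],[0.35,-1,0,0,0,0,0.2],[0.35,-1,0,0,0,0,0.2],[0.35,-1,0,0,0,0,0.2],[0.35,-1,0,0,0,0,0.2],[0.35,-1,0,0,0,0,0.2],[0.35,-1,0,0,0,0,0.2],[0.35,-1,0,0,0,0,0.2],[0.35,-1,0,0,0,0,0.2],[0,0,0,0,0,0,0.2]]

```text
clock: 3.35
eef_pos: [0.4249, -0.0213, 0.2781]
ee_rot: [-3.14, -0.0, 2.757]
force: [-0.5, -0.2, 0.0]
gripper_width: 0.0527
gripper_force: 0.0
```

```bash
cat >> h.py <<'E'
KS=['keeper_hinge','keeper_grip','lever_pivot','lever_grip','clamp_pad','jig']
def look(tag,cams=('top','scene','wrist'),ks=KS):
    L={}; 
    for n in cams:
        info=vision.camera_info(n); im=vision.grab_frame(n); cv2.imwrite(f'pics/{n}{tag}.png',im[:,:,::-1])
        for k in ks:
            r=vision.landmark_of(n,k)
            if r and r[0]['score']>.4: L.setdefault(k,[]).append((info,r[0]['point'])); print(n,k,np.round(r[0]['point'],1),round(r[0]['score'],2))
    for k,o in L.items():
        if len(o)>1: x,e=tri(o); print(k,len(o),np.round(x,4),round(e*1000,2))
    s=bot.state(); print(s['clock'],np.round(s['eef_pos'],4),np.round(s['ee_rot'],3),np.round(s['joint_positions'],2),np.round(s['force'],1))
    return L
E
python3 - <<'E'
from h import *
look('1')
i=vision.camera_info('wrist'); M=np.array(i['camera_from_world']); print(-M[:3,:3].T@M[:3,3], M[2,:3])
E
```

```text
top keeper_hinge [219.  353.9] 0.67
top lever_pivot [175.4 313.1] 0.63
top lever_grip [128.4 291.3] 0.6
top clamp_pad [205.6 319.8] 0.43
top jig [180.2 332.7] 0.67
scene keeper_hinge [262.9 299.9] 0.76
scene keeper_grip [244.7 349.5] 0.61
scene lever_pivot [223.5 318.7] 0.87
scene clamp_pad [239.7 300.8] 0.61
scene jig [248.4 325.1] 0.72
wrist keeper_hinge [161.4 253. ] 0.61
wrist keeper_grip [248.5 253.5] 0.66
wrist lever_pivot [206.4 325.9] 0.96
wrist clamp_pad [175.  304.2] 0.55
wrist jig [203.5 287.7] 0.85
keeper_hinge 3 [ 0.4193 -0.0192  0.055 ] 4.13
lever_pivot 3 [0.5194 0.0535 0.0341] 2.5
clamp_pad 3 [0.4612 0.0402 0.0309] 6.04
jig 3 [0.5102 0.0072 0.003 ] 5.87
keeper_grip 2 [ 0.5114 -0.0525  0.0898] 3.42
4.4 [ 0.4243 -0.018   0.2786] [-3.142 -0.     2.761] [-0.12 -0.36  1.56 -0.    1.94 -1.31] [ 0.8  0.9 -0. ]
[0.3583692  0.00871837 0.4296314 ] [ 0.24596525 -0.097542   -0.96435816]
```

View pics/wrist1.png

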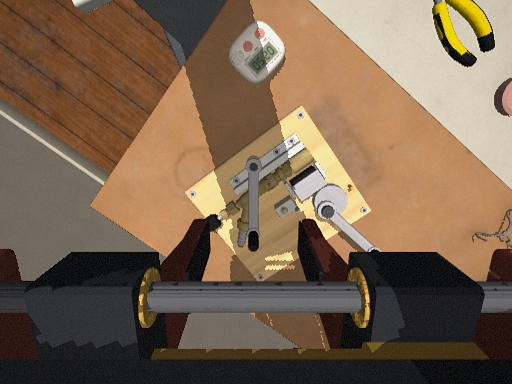

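The wrist view is clear. The keeper hinge is at (row 161, col 253) and its post top is near (240,252). The lever pivot is at (211,327), and the plate corners are at (107,301), (193,187) and (211,370). I'll fit the jig pose to all of it.

```bash
cat >> h.py <<'E'
from scipy.optimize import least_squares
def model(p,k):
    x,y,th,qk,ql=p
    J={'keeper_hinge':(-.09,0,.042),'keeper_grip':(-.09+.095*np.cos(qk),-.095*np.sin(qk),.095),'lever_pivot':(.02,.045,.038),
       'lever_grip':(.02-.095*np.sin(ql),.045+.095*np.cos(ql),.091),'jig':(0,0,0),
       'c-+':(-.115,.1,.015),'c--':(-.115,-.11,.015),'c++':(.075,.1,.015)}[k]
    c,s=np.cos(th),np.sin(th); return np.array([x+c*J[0]-s*J[1],y+s*J[0]+c*J[1],J[2]])
def fit(obs,p0=(.508,.003,.25,.57,-1.27)):
    f=lambda p: np.concatenate([np.array(proj(i,model(p,k)))-o for k,i,o in obs])
    r=least_squares(f,p0,loss='soft_l1',f_scale=1.5)
    for (k,i,o),e in zip(obs,f(r.x).reshape(-1,2)): print(k,np.round(e,1))
    print('pose',np.round(r.x,4)); 
    for k in KS: 
        if k!='clamp_pad': print(k,np.round(model(r.x,k),4))
    return r.x
E
python3 - <<'E'
from h import *
T,S,W=[vision.camera_info(n) for n in ('top','scene','wrist')]
obs=[('keeper_hinge',T,(220.7,352.3)),('keeper_hinge',T,(219,353.9)),('keeper_grip',T,(170.7,370.3)),('lever_pivot',T,(177.2,314.6)),('lever_pivot',T,(175.4,313.1)),('lever_grip',T,(130.5,291.2)),('lever_grip',T,(128.4,291.3)),
('keeper_hinge',S,(262.3,299)),('keeper_hinge',S,(262.9,299.9)),('keeper_grip',S,(241.1,349.5)),('keeper_grip',S,(244.7,349.5)),('lever_pivot',S,(223.3,316.1)),('lever_pivot',S,(223.5,318.7)),('lever_grip',S,(177.8,335.5)),
('keeper_hinge',W,(161.4,253)),('keeper_grip',W,(242,252.5)),('lever_pivot',W,(208,326)),('c-+',W,(107,301)),('c--',W,(193,187)),('c++',W,(211,370))]
fit(obs)
E
```

```text
keeper_hinge [ 0.  -2.4]
keeper_hinge [ 1.7 -4. ]
keeper_grip [0.5 0.7]
lever_pivot [-1.7 -1.3]
lever_pivot [0.1 0.2]
lever_grip [-1.2 -0.3]
lever_grip [ 0.9 -0.4]
keeper_hinge [2.6 0.9]
keeper_hinge [ 2. -0.]
keeper_grip [1.1 1.3]
keeper_grip [-2.5  1.3]
lever_pivot [-0.3  1.1]
lever_pivot [-0.5 -1.5]
lever_grip [0.7 0.4]
keeper_hinge [ 2.5 -0.4]
keeper_grip [4.6 0.9]
lever_pivot [-0.4 -1.7]
c-+ [-4.1  0.7]
c-- [-2.6 -5.2]
c++ [-0.4  1.5]
pose [ 0.5089  0.0042  0.2443  0.6139 -1.2707]
keeper_hinge [ 0.4215 -0.0176  0.042 ]
keeper_grip [ 0.5101 -0.0519  0.095 ]
lever_pivot [0.5174 0.0527 0.038 ]
lever_grip [0.5986 0.1019 0.091 ]
jig [0.5089 0.0042 0.    ]
```

Call:
arm_command:
  commands:
    - [[0.5,-0.2,-0.6,0,0,0,0.1],[0.5,-0.2,-0.8,0,0,0,0.1],[0.5,-0.2,-0.9,0,0,0,0.1],[0.5,-0.2,-0.9,0,0,0,0.1],[0.5,-0.2,-0.9,0,0,0,0.1],[0.5,-0.2,-0.9,0,0,0,0.1],[0.43,-0.16,-0.9,0,0,0,0.1],[0,0,0,0,0,0,0.1]]

```text
clock: 5.07
eef_pos: [0.5087, -0.0522, 0.1254]
ee_rot: [-3.14, -0.008, 2.76]
force: [-0.4, 1.2, -0.5]
gripper_width: 0.0487
gripper_force: 0.0
```

```bash
python3 - <<'E'
from h import *
look('2',('wrist',),['keeper_grip','keeper_hinge','lever_pivot'])
i=vision.camera_info('wrist'); print('exp',proj(i,[.5101,-.0519,.095]),'hinge',proj(i,[.4215,-.0176,.042]))
E
```

```text
wrist keeper_grip [229.  252.7] 0.96
wrist keeper_hinge [104.6 336.3] 0.61
wrist lever_pivot [161.  377.2] 0.56
5.2667 [ 0.5103 -0.0519  0.1331] [3.141e+00 2.000e-03 2.761e+00] [-0.17 -0.14  1.64  0.    1.64 -1.36] [-0.1  0.7  0.5]
exp (np.float64(217.94833484332713), np.float64(252.694564070259)) hinge (np.float64(78.32973065808633), np.float64(251.38400834750328))
```

View pics/wrist2.png

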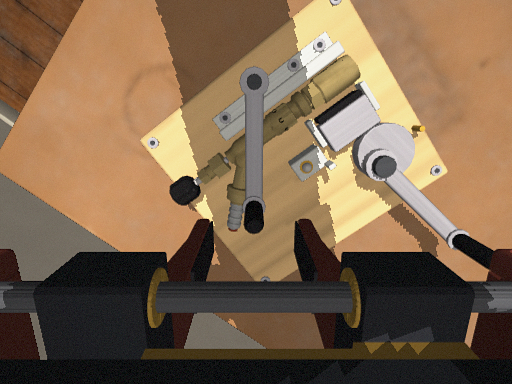

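The post is centred between the fingers (top at about row 225, column 254) and about 3 mm further out than expected. I'll lower and grip.

Call:
arm_command:
  commands:
    - [[0.1,-0.04,-0.6,0,0,0,0.1],[0,0,-0.7,0,0,0,0.1],[0,0,-0.7,0,0,0,0.1],[0,0,-0.5,0,0,0,0.1],[0,0,0,0,0,0,0.1],[0,0,0,0,0,0,-1],[0,0,0,0,0,0,-1],[0,0,0,0,0,0,-1],[0,0,0,0,0,0,-1],[0,0,0,0,0,0,-1]]
  force: 15

```text
clock: 6.1
eef_pos: [0.513, -0.053, 0.0696]
ee_rot: [3.141, 0.001, 2.761]
force: [0.7, 0.1, -0.3]
gripper_width: 0.0183
gripper_force: 0.0
```

Call:
arm_command:
  commands:
    - [[0,0,0,0,0,0,-1],[0,0,0,0,0,0,-1],[0,0,0,0,0,0,-1]]

```text
clock: 6.35
eef_pos: [0.5128, -0.0531, 0.0692]
ee_rot: [3.141, 0.001, 2.761]
force: [0.2, -0.1, 3.4]
gripper_width: 0.0136
gripper_force: 15.0
```

```bash
python3 - <<'E'
import numpy as np
# hinge estimate: grip measured on gripper minus 95mm in bar dir; swing from q=.6 to -0.03
h=np.array([.4235,-.0185])
g0=np.array([.513,-.053]); d=g0-h; print(np.hypot(*d),np.degrees(np.arctan2(d[1],d[0])))
a0=np.arctan2(d[1],d[0]); r=np.hypot(*d); prev=g0
for a in np.radians(np.arange(-20,18,2.5)):
    if a<a0: continue
    g=h+r*np.array([np.cos(a),np.sin(a)]); print(round(np.degrees(a),1),np.round(g,4),np.round((g-prev)/.025,2)); prev=g
E
```

```text
0.09591923686101764 -21.08039707992254
-20.0 [ 0.5136 -0.0513] [0.03 0.07]
-17.5 [ 0.515  -0.0473] [0.05 0.16]
-15.0 [ 0.5162 -0.0433] [0.05 0.16]
-12.5 [ 0.5171 -0.0393] [0.04 0.16]
-10.0 [ 0.518  -0.0352] [0.03 0.16]
-7.5 [ 0.5186 -0.031 ] [0.03 0.17]
-5.0 [ 0.5191 -0.0269] [0.02 0.17]
-2.5 [ 0.5193 -0.0227] [0.01 0.17]
0.0 [ 0.5194 -0.0185] [0.   0.17]
2.5 [ 0.5193 -0.0143] [-0.    0.17]
5.0 [ 0.5191 -0.0101] [-0.01  0.17]
7.5 [ 0.5186 -0.006 ] [-0.02  0.17]
10.0 [ 0.518  -0.0018] [-0.03  0.17]
12.5 [0.5171 0.0023] [-0.03  0.16]
15.0 [0.5162 0.0063] [-0.04  0.16]
17.5 [0.515  0.0103] [-0.05  0.16]
```

Call:
arm_command:
  commands:
    - [[0.08,0.22,0,0,0,0.6,-1],[0.05,0.16,0,0,0,0.5,-1],[0.04,0.16,0,0,0,0.5,-1],[0.03,0.16,0,0,0,0.5,-1],[0.03,0.17,0,0,0,0.5,-1],[0.02,0.17,0,0,0,0.5,-1],[0.01,0.17,0,0,0,0.5,-1],[0,0.17,0,0,0,0.5,-1],[0,0.17,0,0,0,0.5,-1],[0,0.17,0,0,0,0.5,-1]]

```text
clock: 7.18
eef_pos: [0.5193, -0.0099, 0.0692]
ee_rot: [-3.141, 0.001, -3.075]
force: [-0.6, -0.5, 4.5]
gripper_width: 0.0134
gripper_force: 15.0
```

Call:
arm_command:
  commands:
    - [[-0.01,0.1,0,0,0,0.3,-1],[-0.02,0.1,0,0,0,0.3,-1],[0,0,0,0,0,0,-1]]

```text
clock: 7.43
eef_pos: [0.5187, -0.0046, 0.0692]
ee_rot: [-3.141, 0.002, -3.024]
force: [1.8, -0.3, 4.2]
gripper_width: 0.0136
gripper_force: 15.0
```

Call:
arm_command:
  commands:
    - [[-0.02,0.1,0,0,0,0.3,-1],[-0.02,0.1,0,0,0,0.3,-1],[0,0,0,0,0,0,-1]]

```text
clock: 7.68
eef_pos: [0.5179, 0.0003, 0.0692]
ee_rot: [-3.141, 0.002, -2.971]
force: [3.5, -0.4, 6.0]
gripper_width: 0.0139
gripper_force: 15.0
```

Call:
arm_command:
  commands:
    - [[-0.02,0.1,0,0,0,0.3,-1],[-0.02,0.1,0,0,0,0.3,-1],[0,0,0,0,0,0,-1]]

```text
clock: 7.93
eef_pos: [0.5167, 0.0059, 0.0692]
ee_rot: [3.141, 0.002, -2.917]
force: [4.0, 1.9, 6.6]
gripper_width: 0.0138
gripper_force: 15.0
```

Call:
arm_command:
  commands:
    - [[-0.02,0.08,0,0,0,0.2,-1],[-0.02,0.08,0,0,0,0.2,-1],[0,0,0,0,0,0,-1]]

```text
clock: 8.18
eef_pos: [0.5163, 0.0072, 0.0693]
ee_rot: [-3.137, 0.002, -2.884]
force: [5.9, -7.8, 3.8]
gripper_width: 0.0135
gripper_force: 15.0
```

```bash
python3 - <<'E'
from h import *
look('3',('wrist',),['keeper_hinge','lever_pivot'])
E
```

```text
wrist keeper_hinge [ 64.4 252.9] 0.88
wrist lever_pivot [236.8 318.6] 0.81
8.3333 [0.5164 0.0072 0.0693] [-3.137e+00  2.000e-03 -2.885e+00] [-0.05 -0.11  1.72 -0.    1.53 -1.88] [ 6.  -7.4  3.4]
```

View pics/wrist3.png

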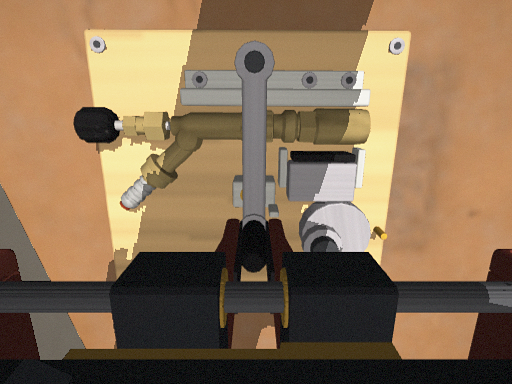

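The bar now stands square to the fence and its force has risen like a stop. I'll push a bit more to confirm.

Call:
arm_command:
  commands:
    - [[-0.03,0.1,0,0,0,0,-1],[-0.02,0.06,0,0,0,0,-1],[0,0,0,0,0,0,-1]]

```text
clock: 8.58
eef_pos: [0.5162, 0.0076, 0.0693]
ee_rot: [-3.13, 0.003, -2.887]
force: [12.2, -20.0, -0.1]
gripper_width: 0.0133
gripper_force: 15.0
```

Hard stop confirmed at 20 N with no movement, so the keeper is shut. I'll unload, release, rise and go to the lever post.

Call:
arm_command:
  commands:
    - [[0.06,-0.24,0,0,0,0,-1],[0,0,0,0,0,0,0.1],[0,0,0,0,0,0,0.1],[0,0,0,0,0,0,0.1],[0,0,0,0,0,0,0.1],[0,0,0,0,0,0,0.1],[0,0,0.6,0,0,0,0.1],[0,0,0.9,0,0,0,0.1],[0,0,0.9,0,0,0,0.1],[0,0,0.6,0,0,0,0.1],[0,0,0,0,0,0,0.1]]

```text
clock: 9.5
eef_pos: [0.5169, 0.0072, 0.1475]
ee_rot: [-3.14, 0.006, -2.885]
force: [0.8, -0.0, 0.4]
gripper_width: 0.0481
gripper_force: 0.0
```

Call:
arm_command:
  commands:
    - [[0.28,0.32,0,0,0,-1,0.1],[0.28,0.32,0,0,0,-1,0.1],[0.28,0.32,0,0,0,-1,0.1],[0.28,0.32,0,0,0,-1,0.1],[0.28,0.32,0,0,0,-1,0.1],[0.28,0.32,0,0,0,-1,0.1],[0.28,0.32,0,0,0,-1,0.1],[0.28,0.32,0,0,0,-1,0.1],[0.28,0.32,0,0,0,-1,0.1],[0.28,0.32,0,0,0,-1,0.1],[0.28,0.32,0,0,0,-1,0.1],[0.28,0.32,0,0,0,-1,0.1]]

```text
clock: 10.5
eef_pos: [0.5991, 0.1036, 0.1416]
ee_rot: [-3.14, -0.002, 2.347]
force: [-0.5, -0.1, 0.4]
gripper_width: 0.0484
gripper_force: 0.0
```

Call:
arm_command:
  commands:
    - [[0,0,0,0,0,0,0.1],[0,0,0,0,0,0,0.1]]

```text
clock: 10.67
eef_pos: [0.5989, 0.1033, 0.142]
ee_rot: [-3.139, -0.001, 2.354]
force: [1.0, 0.2, 0.0]
gripper_width: 0.0482
gripper_force: 0.0
```

```bash
python3 - <<'E'
from h import *
look('4',('wrist','top'),['keeper_grip','keeper_hinge','lever_pivot','lever_grip'])
i=vision.camera_info('wrist'); print('exp',proj(i,[.6012,.1035,.091]),'piv',proj(i,[.520,.0543,.046]), 'hinge',proj(i,[.4241,-.0156,.05]))
E
```

```text
wrist keeper_grip [225.9  75.5] 0.57
wrist keeper_hinge [149.8   5.4] 0.86
wrist lever_pivot [167.2 148.8] 0.96
wrist lever_grip [221.2 251.5] 0.56
11.1667 [0.5995 0.1029 0.1438] [3.141 0.    2.351] [ 0.11  0.11  1.37 -0.    1.66 -0.67] [ 0.5  0.1 -0.9]
exp (np.float64(212.52297607298408), np.float64(254.57772309553744)) piv (np.float64(170.8472054421558), np.float64(147.4344410660899)) hinge (np.float64(150.82693978867064), np.float64(2.925483486904767))
```

View pics/wrist4.png

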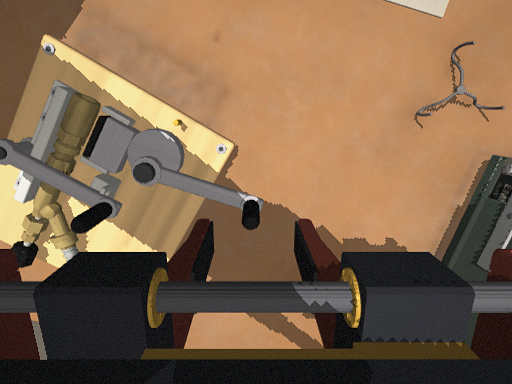

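The lever post top is at about (222,251) between the fingers (columns 212 to 295). The cabinet at the right is clear. I'll make a small correction, lower and grip.

Call:
arm_command:
  commands:
    - [[0.05,-0.14,-0.5,0,0,0,0.1],[0,0,-0.8,0,0,0,0.1],[0,0,-0.8,0,0,0,0.1],[0,0,-0.7,0,0,0,0.1],[0,0,-0.3,0,0,0,0.1],[0,0,0,0,0,0,0.1],[0,0,0,0,0,0,-1],[0,0,0,0,0,0,-1],[0,0,0,0,0,0,-1],[0,0,0,0,0,0,-1],[0,0,0,0,0,0,-1],[0,0,0,0,0,0,-1]]
  force: 30

```text
clock: 12.17
eef_pos: [0.6, 0.0988, 0.0668]
ee_rot: [-3.139, -0.0, 2.35]
force: [-3.7, -1.3, 6.3]
gripper_width: 0.0135
gripper_force: 30.0
```

Call:
arm_command:
  commands:
    - [[0,0,0,0,0,0,-1],[0,0,0,0,0,0,-1],[0,0,0,0,0,0,-1]]

```text
clock: 12.42
eef_pos: [0.6, 0.0988, 0.0669]
ee_rot: [-3.139, -0.0, 2.35]
force: [-5.0, -1.9, 4.0]
gripper_width: 0.0133
gripper_force: 30.0
```

```bash
cat > arc.py <<'E'
import sys
from h import *
# usage: arc.py px py r end_deg step_deg
px,py,r,end,st=map(float,sys.argv[1:]); s=bot.state(); g=np.array(s['eef_pos'][:2]); h=np.array([px,py]); d=g-h
a0=np.degrees(np.arctan2(d[1],d[0])); print('r',np.hypot(*d),'a',a0, 'yaw',np.degrees(s['ee_rot'][2]),s['gripper_width'],np.round(s['force'],1))
r=r or np.hypot(*d); prev=g
for a in list(np.arange(a0+st,end,st))+[end]:
    n=h+r*np.array([np.cos(np.radians(a)),np.sin(np.radians(a))]); print(round(a,1),np.round((n-prev)/.025,2)); prev=n
E
python3 - <<'E'
from h import *
look('5',('wrist',),['lever_pivot'])
E
python3 arc.py .520 .0543 0 104 5
```

```text
wrist lever_pivot [186.1 110.1] 0.93
12.5167 [0.6    0.0988 0.0669] [-3.139 -0.     2.35 ] [ 0.11  0.15  1.47 -0.    1.53 -0.67] [-4.8 -2.8  4.4]
r 0.0915485090219881 a 29.10671032694264 yaw 134.66077752577127 0.013322772291620738 [-4.8 -2.8  4.4]
34.1 [-0.17  0.27]
39.1 [-0.19  0.26]
44.1 [-0.21  0.24]
49.1 [-0.23  0.22]
54.1 [-0.25  0.2 ]
59.1 [-0.27  0.18]
64.1 [-0.28  0.15]
69.1 [-0.29  0.13]
74.1 [-0.3  0.1]
79.1 [-0.31  0.07]
84.1 [-0.32  0.05]
89.1 [-0.32  0.02]
94.1 [-0.32 -0.01]
99.1 [-0.32 -0.04]
104.0 [-0.31 -0.06]
```

View pics/wrist5.png

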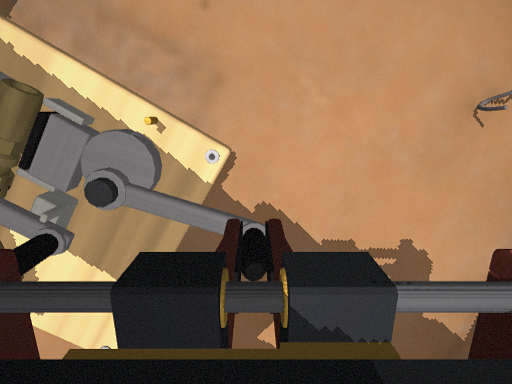

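```bash
python3 arc.py .5165 .0522 .095 104 5
```

```text
r 0.09562812309669332 a 29.18596021793835 yaw 134.66077752577127 0.013322772291620738 [-4.8 -2.8  4.4]
34.2 [-0.2   0.27]
39.2 [-0.2   0.27]
44.2 [-0.22  0.25]
49.2 [-0.24  0.23]
54.2 [-0.26  0.21]
59.2 [-0.28  0.18]
64.2 [-0.29  0.16]
69.2 [-0.3   0.13]
74.2 [-0.31  0.1 ]
79.2 [-0.32  0.08]
84.2 [-0.33  0.05]
89.2 [-0.33  0.02]
94.2 [-0.33 -0.01]
99.2 [-0.33 -0.04]
104.0 [-0.31 -0.06]
```

Call:
arm_command:
  commands:
    - [[-0.2,0.27,0,0,0,1,-1],[-0.2,0.27,0,0,0,1,-1],[-0.22,0.25,0,0,0,1,-1],[-0.24,0.23,0,0,0,1,-1],[-0.26,0.21,0,0,0,1,-1],[-0.28,0.18,0,0,0,1,-1],[0,0,0,0,0,0,-1]]

```text
clock: 13.1
eef_pos: [0.5652, 0.1347, 0.067]
ee_rot: [-3.141, 0.001, 2.878]
force: [-2.3, -3.8, 2.5]
gripper_width: 0.0131
gripper_force: 30.0
```

```bash
python3 arc.py .5165 .0522 .095 104 5
```

```text
r 0.09580689116815037 a 59.424430502872596 yaw 164.8834006625105 0.013110328388223926 [-2.3 -3.8  2.5]
64.4 [-0.31  0.13]
69.4 [-0.3   0.13]
74.4 [-0.32  0.1 ]
79.4 [-0.32  0.07]
84.4 [-0.33  0.05]
89.4 [-0.33  0.02]
94.4 [-0.33 -0.01]
99.4 [-0.33 -0.04]
104.0 [-0.3  -0.06]
```

Call:
arm_command:
  commands:
    - [[-0.3,0.13,0,0,0,1,-1],[-0.3,0.13,0,0,0,1,-1],[-0.32,0.1,0,0,0,1,-1],[-0.32,0.07,0,0,0,1,-1],[-0.33,0.05,0,0,0,1,-1],[-0.33,0.02,0,0,0,1,-1],[-0.33,-0.01,0,0,0,1,-1],[0,0,0,0,0,0,-1]]

```text
clock: 13.77
eef_pos: [0.5102, 0.1474, 0.067]
ee_rot: [3.141, 0.002, -2.797]
force: [1.0, 1.5, 0.4]
gripper_width: 0.0134
gripper_force: 30.0
```

```bash
python3 arc.py .5165 .0522 .095 104 5; python3 - <<'E'
from h import *
look('6',('wrist','top','scene'),['lever_pivot','lever_grip','keeper_hinge','keeper_grip'])
E
```

```text
r 0.09540287859123818 a 93.77228869428197 yaw -160.26512061951266 0.01343878016345284 [1.  1.5 0.4]
98.8 [-0.33 -0.05]
103.8 [-0.33 -0.06]
104.0 [-0.01 -0.  ]
wrist lever_pivot [183.4 109. ] 0.79
wrist lever_grip [190.5 111.5] 0.5
top lever_pivot [178.5 312.6] 0.76
scene lever_pivot [222.5 314.7] 0.88
scene lever_grip [178.9 288.3] 0.9
scene keeper_hinge [261.8 295. ] 0.71
scene keeper_grip [218.8 331.1] 0.9
lever_pivot 3 [0.5115 0.0543 0.0427] 2.22
lever_grip 2 [0.4672 0.1003 0.158 ] 1.25
14.5167 [0.5109 0.1474 0.0669] [ 3.141e+00  2.000e-03 -2.799e+00] [ 0.22 -0.06  1.68  0.    1.52 -1.7 ] [1.9 2.6 6. ]
```

View pics/wrist6.png

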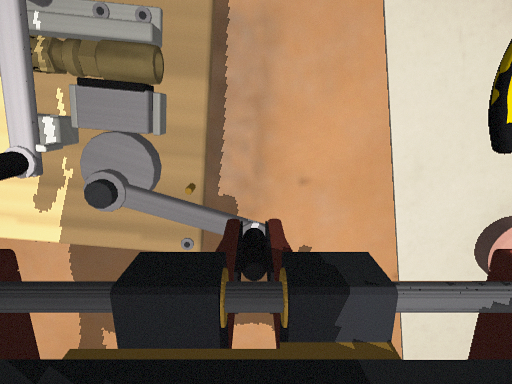

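The lever is about 10° short of parallel and the cup and pliers are clear. I'll move two more steps, then measure parallelism.

Call:
arm_command:
  commands:
    - [[-0.33,-0.03,0,0,0,1,-1],[-0.33,-0.06,0,0,0,1,-1],[0,0,0,0,0,0,-1],[0,0,0,0,0,0,-1]]

```text
clock: 14.85
eef_pos: [0.4939, 0.1447, 0.0669]
ee_rot: [-3.141, 0.001, -2.624]
force: [1.8, 1.4, 5.9]
gripper_width: 0.0131
gripper_force: 30.0
```

```bash
python3 arc.py .5165 .0522 .095 104 5; python3 - <<'E'
from h import *
look('7',('wrist','top'),['lever_pivot','keeper_hinge'])
im=cv2.imread('pics/wrist7.png')[:310,:340]; cv2.imwrite('pics/w7c.png',cv2.resize(im,None,fx=1.9,fy=1.9,interpolation=cv2.INTER_CUBIC)[:590,:])
E
```

```text
r 0.09524796082451852 a 103.72336057198248 yaw -150.34761769918035 0.013122307724060622 [1.8 1.4 5.9]
104.0 [-0.02 -0.01]
wrist lever_pivot [188.6 110.5] 0.64
top lever_pivot [178.  312.2] 0.76
lever_pivot 2 [0.5072 0.0593 0.0599] 1.39
15.15 [0.4941 0.1448 0.0669] [-3.141e+00  1.000e-03 -2.625e+00] [ 0.22 -0.11  1.72 -0.    1.52 -1.87] [1.5 1.2 5.6]
```

View pics/w7c.png

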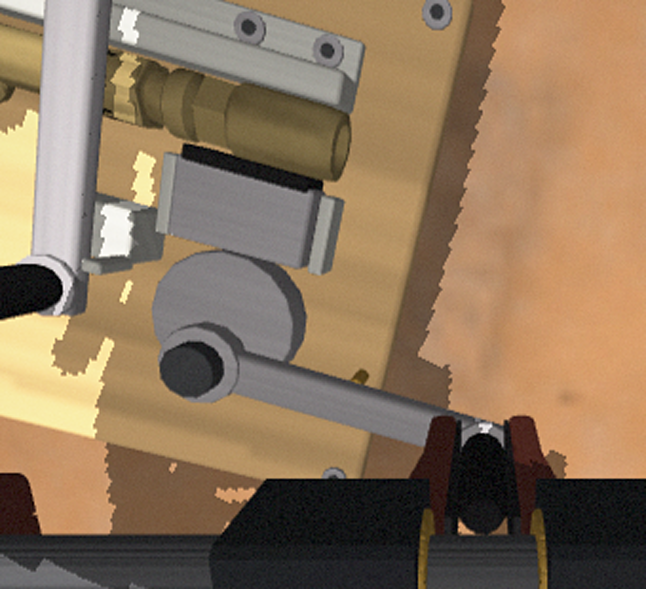

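```bash
python3 - <<'E'
from h import *
im=cv2.imread('pics/wrist7.png',0); i=vision.camera_info('wrist')
def edge(a,b,z,name):
    # a,b crop px (x,y); refine by gradient along normal, line fit
    a,b=np.array(a)/1.9,np.array(b)/1.9; t=(b-a)/np.linalg.norm(b-a); n=np.array([-t[1],t[0]]); P=[]
    g=cv2.GaussianBlur(im,(3,3),0).astype(np.float32)
    for s in np.linspace(0.05,.95,40):
        o=np.arange(-4,4.01,.25); q=(a+s*(b-a))[None]+o[:,None]*n
        v=cv2.remap(g,q[:,:1].astype(np.float32),q[:,1:].astype(np.float32),1).ravel()
        d=np.abs(np.gradient(v)); P.append(q[d.argmax()])
    vx,vy,x0,y0=cv2.fitLine(np.array(P,np.float32),cv2.DIST_HUBER,0,.01,.01).ravel()
    res=np.std((np.array(P)-[x0,y0])@[-vy,vx])
    A=planez(i,(y0,x0),z); B=planez(i,(y0+40*vy,x0+40*vx),z); d=B-A; print(name,round(np.degrees(np.arctan2(d[1],d[0]))%180,2),'res',round(res,2),np.round(A,4))
edge((255,352),(430,398),.046,'lever up'); edge((245,398),(415,442),.046,'lever low')
edge((190,2),(355,41),.035,'fence back'); edge((130,62),(345,112),.020,'fence low'); edge((180,25),(350,72),.035,'fence front top')
edge((170,234),(300,266),.034,'jaw'); edge((10,417),(310,478),.015,'base'); edge((468,30),(372,430),.015,'base side (+90)')
# prediction
p=(.5115,.0063,.2443,0,0); print(np.round(np.array(proj(i,model(p,'lever_pivot')+[0,0,.008]))[::-1]*1.9))
E
```

```text
lever up 102.67 res 1.01 [0.5001 0.0958 0.046 ]
lever low 102.79 res 0.27 [0.5149 0.1    0.046 ]
fence back 104.22 res 1.89 [0.4153 0.0313 0.035 ]
fence low 107.82 res 1.04 [0.4359 0.0226 0.02  ]
fence front top 104.73 res 1.44 [0.4239 0.0301 0.035 ]
jaw 104.74 res 1.14 [0.4837 0.046  0.034 ]
base 104.79 res 1.19 [0.5754 0.0465 0.015 ]
base side (+90) 14.4 res 0.56 [0.4486 0.092  0.015 ]
[200. 369.]
```

Call:
arm_command:
  commands:
    - [[-0.11,-0.03,0,0,0,0.35,-1],[0,0,0,0,0,0,-1],[0,0,0,0,0,0,-1]]

```text
clock: 15.4
eef_pos: [0.4914, 0.144, 0.0669]
ee_rot: [-3.141, 0.001, -2.594]
force: [1.9, 2.5, 5.8]
gripper_width: 0.0134
gripper_force: 30.0
```

```bash
python3 - <<'E'
from h import *
look('8',('wrist',),['lever_pivot'])
im=cv2.imread('pics/wrist8.png')[:310,:340]; cv2.imwrite('pics/w8c.png',cv2.resize(im,None,fx=1.9,fy=1.9,interpolation=cv2.INTER_CUBIC)[:590,:])
E
```

```text
wrist lever_pivot [186.6 109.6] 0.79
15.5 [0.4914 0.144  0.0669] [-3.141e+00  1.000e-03 -2.594e+00] [ 0.22 -0.12  1.73 -0.    1.52 -1.9 ] [1.6 0.9 6.3]
```

View pics/w8c.png

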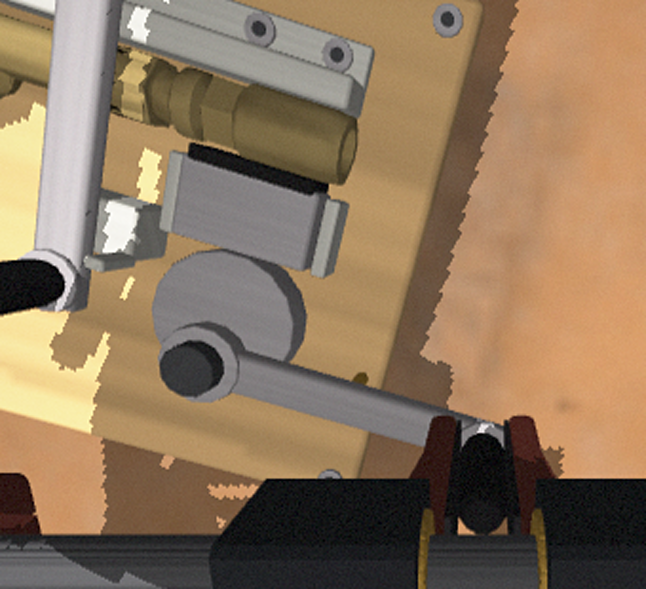

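The pin is almost entirely under the lever now, with only its edge showing at crop (362,378). I'll remeasure the angle.

```bash
python3 - <<'E'
from h import *
im=cv2.imread('pics/wrist8.png',0).astype(np.float32); i=vision.camera_info('wrist'); g=cv2.GaussianBlur(im,(3,3),0)
def edge(a,b,z,name,w=3):
    a,b=np.array(a)/1.9,np.array(b)/1.9; t=(b-a)/np.linalg.norm(b-a); n=np.array([-t[1],t[0]]); o=np.arange(-w,w+.01,.25)
    S=np.linspace(0.03,.97,60); best=None
    def prof(u,v): # mean gradient along line with end offsets u,v
        q=a+S[:,None]*(b-a)+(u+(v-u)*S)[:,None]*n
        f=lambda d: cv2.remap(g,(q+d*n)[:,:1].astype(np.float32),(q+d*n)[:,1:].astype(np.float32),1).mean()
        return abs(f(.6)-f(-.6))
    v,u,w2=max((prof(u,v),u,v) for u in o for v in o)
    A,B=a+u*n,b+w2*n
    A,B=planez(i,A[::-1],z),planez(i,B[::-1],z); d=B-A; print(name,round(np.degrees(np.arctan2(d[1],d[0]))%180,2),'grad',round(float(v),1),u,w2)
edge((255,356),(425,400),.046,'lever up'); edge((245,398),(410,442),.046,'lever low')
edge((215,5),(370,46),.035,'fence back'); edge((150,45),(350,92),.035,'fence front'); edge((140,65),(345,115),.017,'fence low')
edge((180,236),(305,268),.034,'jaw low'); edge((195,145),(325,183),.034,'jaw up');edge((10,413),(310,482),.015,'base'); edge((475,40),(372,430),.015,'base side')
for th in (.2443,.250,.255):
  c,s=np.cos(th),np.sin(th)
  for jx in (17.5,20): print(th,jx,np.round(np.array(proj(i,[.5115+c*jx/1e3-s*.092,.0063+s*jx/1e3+c*.092,.029]))[::-1]*1.9))
E
```

```text
lever up 104.35 grad 24.7 -1.75 0.75
lever low 102.22 grad 6.8 -1.75 2.5
fence back 105.84 grad 10.9 -3.0 0.25
fence front 108.33 grad 8.9 1.5 3.0
fence low 108.56 grad 10.9 -3.0 -3.0
jaw low 102.02 grad 15.9 -2.5 3.0
jaw up 104.14 grad 40.8 -2.0 -0.25
base 105.55 grad 18.6 -0.25 3.0
base side 14.36 grad 18.1 1.0 2.25
0.2443 17.5 [356. 388.]
0.2443 20 [354. 394.]
0.25 17.5 [356. 386.]
0.25 20 [355. 393.]
0.255 17.5 [357. 385.]
0.255 20 [355. 392.]
```

```bash
python3 - <<'E'
from h import *
i=vision.camera_info('wrist'); th=.2505;c,s=np.cos(th),np.sin(th)
P=lambda x,y,z: np.array(proj(i,[.5115+c*x-s*y,.0063+s*x+c*y,z]))[::-1]*1.9
for q in (-.05,-.03,0,.03,.05):
  l=np.cos(q),np.sin(q)
  e=lambda z,y=.047: P(.02-y*l[1]-.007*l[0],.045+y*l[0]-.007*l[1],z)
  print(q,'lever top edge',e(.046),'bottom edge',e(.038))
print('pin near top',P(.0175,.092,.029),'hinge',P(-.09,0,.05),'pivot',P(.02,.045,.046),'corner',P(-.115,.1,.015))
im=cv2.imread('pics/wrist8.png')[185:215,175:215]; print(im[8:22,12:20].sum(2))
E
```

```text
-0.05 lever top edge [347.45695457 396.44806538] bottom edge [352.9476987  388.81818727]
-0.03 lever top edge [347.82430696 393.72497291] bottom edge [353.30727318 386.19632898]
0 lever top edge [348.26781277 389.60790577] bottom edge [353.74352468 382.23287748]
0.03 lever top edge [348.58124047 385.45490318] bottom edge [354.05505551 378.23551264]
0.05 lever top edge [348.71738359 382.66795588] bottom edge [354.1929437 375.5533924]
pin near top [356.389059   386.21768674] hinge [ 89.21475656 -69.29340203] pivot [200.4449563  368.56265588] corner [487.74031156   3.18085269]
[[417 416 411 412 412 415 412 421]
 [419 411 409 421 419 407 401 410]
 [405 398 390 391 387 392 416 407]
 [389 288 212 206 193 273 413 416]
 [276 154 163 156 173 145 395 414]
 [177 178 170 176 164 160 257 415]
 [168 172 178 176 166 172 203 410]
 [176 179 160 168 174 158 261 406]
 [196 181 173 183 186 196 366 411]
 [202 206 198 195 185 270 393 394]
 [214 207 213 217 197 191 227 326]
 [236 228 216 205 204 207 198 177]
 [277 274 251 237 244 232 208 195]
 [330 313 308 289 281 264 249 239]]
```

The pin flank and lever edge match the predicted view for q = 0 to within about 0.02 rad, and the base side agrees (lever 104.35°, jig 104.36°). The keeper is still shut, so I'll hand in while holding the lever.

```bash
python3 -c "
from cell import bot
print(bot.finish_job())"
```

```text
the job is handed in; nothing more can be done
None
```

I shut the keeper against its hard stop, then turned the cam lever to highest lift (within about 0.02 rad by image) and handed the job in while still holding it; the pliers and cup were not touched.

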